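# Hook a parts tray out from under the bench screen

### The arm

A 6-joint arm with a two-finger parallel gripper is mounted at the origin on the work surface. World frame = base frame: x ahead of the robot, y to its left, z up, the work surface at z = 0. Lengths are in mm, angles in rad, forces in N, time in s.
With the tool pointing down it reaches from about 300 to 775 mm from the base axis. Payload 14.6 kg.
Tool frame: the origin (TCP) lies between the finger pads; the fingertips stand 22 mm ahead of it and the grasp point (between the pads) lies 3 mm ahead of it (finger_overhang is the distance from the TCP to the fingertips, in mm); z points along the fingers, y is the direction in which the jaws open and shut (so a half turn about z gives the same grasp; the last joint's range is limited). The gripper opens to 94 mm and grips with 3 to 60 N. Pads are 16 mm wide; open, the fingers measure 119 mm over their backs; the gripper's body (75 mm by 177 mm) begins 78 mm behind the grasp point.
Start: joints at [-1.382, 0.3, 1.521, -0, 1.321, -0.067], TCP at [139.154, -532.095, 227.446] pointing down, gripper open.
Joint ranges: [-3.03, 3.03], [-0.79, 2.21], [0.23, 2.52], [-1.04, 4.18], [0, 3.07], [-2.55, 2.55]. Speed limits (rad/s): [2.22, 2.22, 2.57, 3.14, 3.14, 3.14].

### API

Orientations are given as [roll, pitch, yaw] about the fixed x, y, z axes, in that order (R = Rz(yaw) Ry(pitch) Rx(roll)).
In Python, from cell import * gives the robot as it stands.
- The arm moves only by the tool jog_arm, never from a script. Its argument "increments" is a list of rows, each a list of 7 numbers: the shift along the tool's x, y, z in cm, then the turn, a rotation vector about the tool's x, y, z in degrees, then the finger opening in cm, from 0 to 9.4. In form: [[x, y, z, wx, wy, wz, grip], ...]. A call has 1 to 20 rows; each row shifts and turns the commanded pose from where the row before left it, along the tool's axes as they then stand; what a row does not reach is not made up. A row lasts 1/8 s, in which the tool goes at most 62.5 mm and 10.7 degrees, less where a joint would pass 70% of its speed; a pose out of reach is approached as far as the arm can. A call is refused whole if a number of a shift passes 6.25 or a number of a turn 10.7, either way. A call with a gripper value outside its range is refused whole. The fingers move at their own pace and stop on an object; "squeeze" is the grip in N (left out, the last holds). Time passes only in rows, so rows that do not move let the fingers close. It gives the time, the measured TCP pose, the force and the opening at its end, in the units of the state.
- read_state(): the state, without advancing time (a new reading comes with each control period).
- camera(name): name is "scene" or "top" or "wrist"; returns a dict with "image" (400x640x3 uint8, red, green, blue), "K" (3x3 intrinsics, pixels), "rvec" (rotation vector, rad) and "tvec" (3), from world to camera coordinates, as OpenCV has them. Camera axes: x right, y down, z forward; pixel columns grow to the right and rows downward; lengths in mm; the calibration is good to about 2 mm. A picture is of the moment at which its call begins. There is no depth.
- sign_off(): hands the job in, once; it reports no verdict.
Trained networks look in a picture, given as the dict that the camera call returned (one of the last four; its "shot" number tells which), for a name from the list of things; names that differ only in an ending like _2 or _b are one class to them, and where a whole thing is asked for, a point or a joint stands for the part that bears it (a point fixed in the world has none). Each returns a list of dicts, best first, with "conf" (0 to 1); they miss things now and then, are a little off and sometimes report something else, mostly with a low value. They report only what shows in the picture. A call takes as long as a camera call. They do not tell look-alikes from the thing itself.
- recognise(picture, name): "centre" ([x, y, z] in mm, in the coordinates of the camera as it stood for that picture, good to about 4 mm: the middle of the surface that is visible of it).
- regions_of(picture, name): "mask" (400x640 bool, what is visible of it).
The state is a dict: "clock": time; "joints": joint angles; "qd": joint speeds; "effort": joint torques, N m; "eef_pos": TCP position; "eef_rot": TCP orientation; "wrist_force": force on the tool from outside, world axes, zero at the start; "moment": the same for the moment, N m; "finger_gap": finger opening in mm.
Only numpy, scipy, OpenCV 4.12 (cv2) and the standard library are available. Lean on these libraries where they do the work, as an engineer would, in place of code of your own. Each camera call takes 0.05 s, during which the arm holds its last target.

### The job

Pick up the hook tool, reach under the clear screen with it, catch the yellow tray's upright loop handle from behind and drag the tray towards you until the handle's upright bar stands over the green tape strip. Then unhook and lay the hook flat on the bench on this side of the screen, clear of the tray. Move the tray only with the hook, never with the gripper or arm, keep it upright, and leave the blue tray and everything else where it is.

Things in the scene. Friction and masses are not known exactly. Their poses are not given: they have to be found in the camera images.
- tray: yellow open tray of connectors, 100 (x) x 130 (y) x 70 mm high, 0.3 to 0.6 kg, loose behind the clear screen. Origin: centre of underside; z up; -x is its front, roughly facing the robot. Loop handle of 12 mm dark bar in its plane y = 0: level arms at z = 12 and 62 mm run from the front wall (x = -50) to an upright bar at x = -110 mm. Window, open to both sides: 54 mm deep, z 18 to 56 mm.
- tray_handle (a point): middle of the yellow tray's upright handle bar (12 mm thick), 37 mm above the bench and 110 mm in front of the tray's centre; axes as the tray's
- hook: hook tool flat on the bench, 0.2 kg; x along shaft to the hook end, y to the tine's side, z up; origin on the shaft line at the underside (z = 0). Orange handle to pinch: 22 wide, 18 high, x -65 to 39 mm; black collar to 51; steel shaft 10 wide, 12 high to x = 185; there a steel tine, 10 thick, 12 high, runs to y = 57 mm, slanting back (centre line x = 180 at the shaft, 168 at the tip).
- hook_tine (a point): middle of the hook's tine: x = 174, y = 28, z = 6 mm in the hook's frame
- divider: fixed clear screen (sheet) across the bench between white posts at y = -380 and 380 mm; origin on the bench under the sheet's middle; x away from the robot (within 0.12 rad of world x), y along the sheet. Sheet and rails reach from 120 to 270 mm above the bench; the gap below is open.
- strip (a point): centre of the green tape strip stuck flat on the bench on the robot's side of the divider: 80 mm deep (divider x from -110 to -30 mm), 600 mm long along the divider
- other_tray: blue tray, otherwise the same as the yellow one and standing beside it (either side, centres about 200 mm apart); to be left alone. Origin: centre of its underside
- tape_roll: bystander: black tape roll, 90 mm across, 20 mm high; origin at its underside's centre
- screwdriver: bystander: yellow-handled screwdriver, 190 mm, lying along its x
- pliers: bystander: black-handled crimping pliers, 165 mm, lying along its x
- flask: bystander: white plastic bottle, 60 mm across, 130 mm high, standing beyond the divider
- connector: bystander: grey connector block, 65 x 40 x 38 mm; origin at its underside's centre
- spool: bystander: empty white spool, 90 mm across, 70 mm high, beyond the divider
There are look-alikes about, which are no part of the job. Several things have the shape of the tray; the one meant has the colours described above.

How it is judged:
By the outcome, as a careful person would: the job done as asked, in the order asked, and still so for the second after the job is handed in, with the robot touching nothing.
It also fails if it takes over 51 s, if anything falls off the work surface, if the arm or the gripper's body presses on something with over 40 N, if the wrist force passes 120 N, or if a joint passes its speed limit or range.

## Working session

There is one attempt and no reset: what is moved stays moved. The work goes in short steps, Python scripts to look and compute and a tool call to move; the robot and the scene stay as the last step left them, time stands still between calls to the robot, and variables do not carry over. Pictures are saved under pics/ and viewed, and the job is handed in when it is done.

Besides the shell and the picture viewer there is one more tool, called after ">>>" as name(argument=value, ...) on one line, values as JSON. jog_arm: Moves the arm, as the interface text tells. Its arguments: {"type":"object","properties":{"increments":{"type":"array"},"squeeze":{"type":"number"}},"required":["increments"]}

```bash
ls; mkdir -p pics; python3 - <<'E'
from cell import *
import cv2,numpy as np
print(read_state())
for n in ("scene","top","wrist"):
    c=camera(n); cv2.imwrite(f"pics/{n}0.png",c["image"][:,:,::-1]); print(n,c["K"],c["rvec"],c["tvec"])
E
```

```text
pics
{'clock': 0.0, 'joints': array([-1.38160482e+00,  3.00498822e-01,  1.52161473e+00,  2.47272943e-05,
        1.32069573e+00, -6.66085473e-02]), 'qd': array([-0.00025052,  0.00049545,  0.00110691, -0.00019804,  0.00012329,
       -0.00082098]), 'effort': array([ 1.61788084e-03, -5.31808913e+01, -3.52738202e+01,  7.08793220e-02,
        2.43961177e-02, -9.20255206e-05]), 'eef_pos': array([ 139.1120888 , -531.85845386,  226.85687403]), 'eef_rot': array([-3.14038031e+00, -1.04875573e-04,  2.55793853e-01]), 'wrist_force': array([-0.79491511, -0.249324  ,  0.16348328]), 'moment': array([-0.01166205, -0.03431607, -0.00201929]), 'finger_gap': 93.99923823437025}
scene [[397.29354782   0.         328.42586621]
 [  0.         397.29354782 199.45679209]
 [  0.           0.           1.        ]] [ 1.14280668  2.42816189 -0.90395864] [ 312.13505068 -282.55504273 1507.98025952]
top [[378.08683674   0.         314.5195252 ]
 [  0.         378.08683674 202.1399959 ]
 [  0.           0.           1.        ]] [ 2.12349783 -2.15478353  0.1700456 ] [  32.21790276  549.26565033 1144.94052886]
wrist [[344.23322551   0.         327.01720034]
 [  0.         344.23322551 195.88549757]
 [  0.           0.           1.        ]] [-2.29994552  1.77862551  0.25431859] [-549.24558781  -26.79943364  392.88709296]
```

View pics/scene0.png

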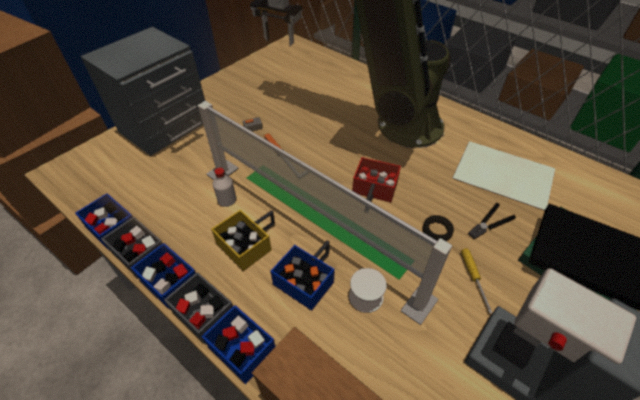

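View pics/top0.png

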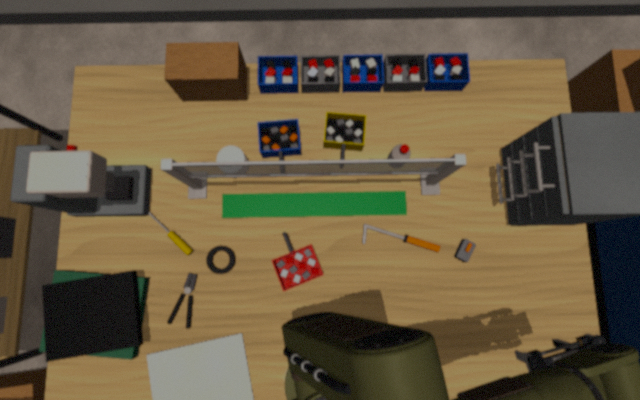

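View pics/wrist0.png

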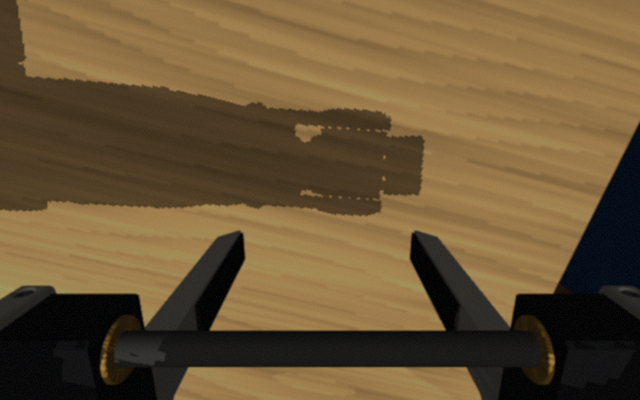

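```bash
cat > h.py <<'E'
from cell import *
import cv2,numpy as np
def RT(c): return cv2.Rodrigues(np.array(c["rvec"],float))[0],np.array(c["tvec"],float).ravel()
def toworld(c,p):
    R,t=RT(c); return R.T@(np.array(p)-t)
def px(c,uv,z):
    R,t=RT(c); d=R.T@np.linalg.inv(c["K"])@np.array([uv[0],uv[1],1.]); o=-R.T@t
    return o+d*(z-o[2])/d[2]
def proj(c,P):
    return cv2.projectPoints(np.array(P,float).reshape(-1,3),np.array(c["rvec"],float),np.array(c["tvec"],float),c["K"],None)[0].reshape(-1,2)
E
python3 - <<'E'
from h import *
for n in ("top","scene"):
    c=camera(n)
    for k in ["tray","tray_handle","hook","hook_tine","divider","strip","other_tray","connector","flask","tape_roll"]:
        for r in recognise(c,k)[:3]:
            w=toworld(c,r["centre"]); print(n,k,round(r["conf"],2),w.round(),proj(c,w)[0].round())
    cv2.imwrite(f"pics/{n}1.png",cv2.resize(c["image"][100:300,200:480] if n=="top" else c["image"][90:310,170:450],None,fx=2.7,fy=2.7,interpolation=cv2.INTER_CUBIC)[:,:,::-1])
E
```

```text
top tray 0.65 [700. 283.  72.] [231. 155.]
top tray 0.64 [777. -71.  40.] [343. 133.]
top tray 0.62 [350.  81.  35.] [297. 267.]
top tray_handle 0.89 [349.  84.  40.] [296. 267.]
top tray_handle 0.58 [780. -78.  37.] [345. 132.]
top hook 0.61 [ 431. -269.   16.] [408. 239.]
top hook_tine 0.78 [ 428. -268.   16.] [407. 240.]
top divider 0.67 [602.  31.  44.] [312. 186.]
top strip 0.59 [784. -77.  38.] [345. 131.]
top strip 0.55 [606.  26.  45.] [314. 185.]
top other_tray 0.77 [760. 133.  37.] [280. 139.]
top other_tray 0.65 [777. -76.  40.] [344. 133.]
top connector 0.76 [ 397. -442.   27.] [464. 249.]
top connector 0.59 [ 430. -269.   19.] [408. 239.]
top flask 0.82 [ 689. -233.   93.] [398. 154.]
top flask 0.32 [ 428. -270.   19.] [408. 240.]
top tape_roll 0.91 [374. 319.  20.] [221. 260.]
scene tray 0.79 [779. -68.  39.] [244. 239.]
scene tray 0.61 [356.  83.  41.] [376. 179.]
scene tray_handle 0.86 [361.  86.  39.] [376. 181.]
scene tray_handle 0.74 [778. -64.  41.] [245. 239.]
scene tray_handle 0.7 [699. 294.  68.] [367. 289.]
scene hook 0.27 [765. 133.  40.] [302. 276.]
scene hook_tine 0.44 [ 419. -334.   15.] [269. 140.]
scene divider 0.85 [625. 124. 176.] [334. 209.]
scene divider 0.28 [782. -67.  40.] [244. 239.]
scene strip 0.69 [625. 119. 181.] [332. 206.]
scene other_tray 0.69 [764. 135.  43.] [302. 275.]
scene flask 0.74 [ 706. -228.   75.] [224. 188.]
scene tape_roll 0.62 [376. 324.  22.] [439. 226.]
```

View pics/top1.png

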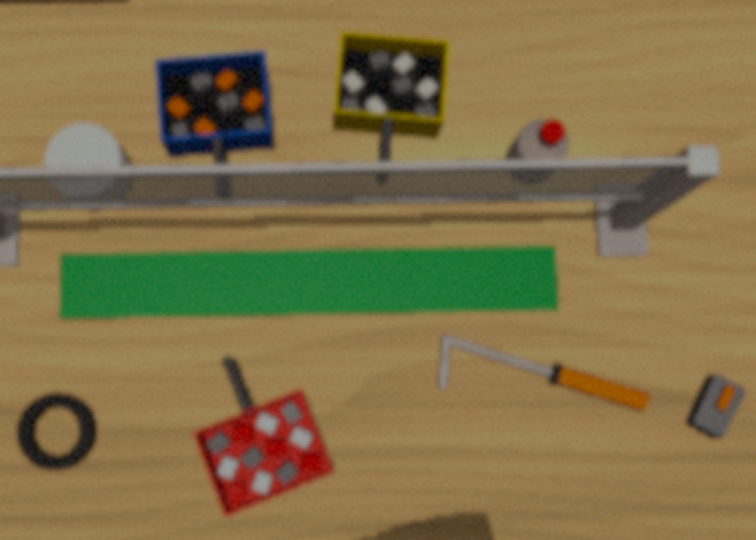

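View pics/scene1.png

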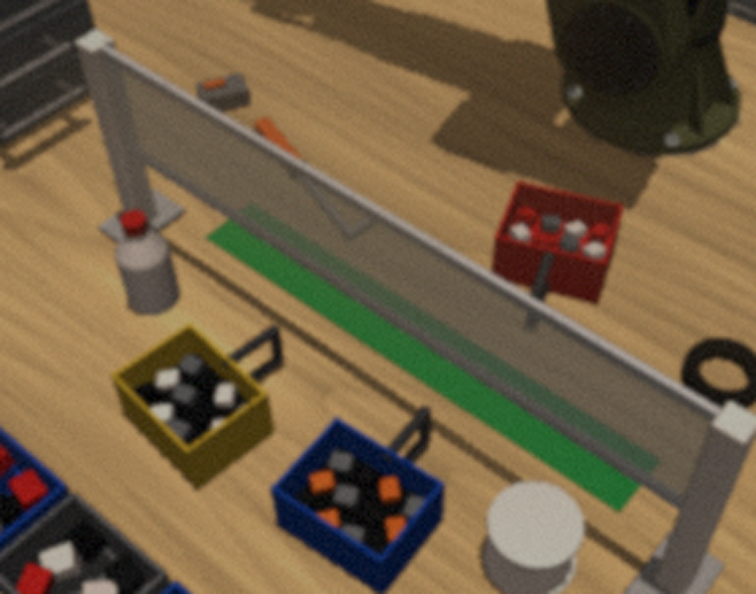

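```bash
python3 - <<'E'
from h import *
c=camera("top"); s=camera("scene")
f=lambda u,z:px(c,(u[0]/2.7+200-.3,u[1]/2.7+100-.3),z).round(1)
g=lambda u,z:px(s,(u[0]/2.7+170-.3,u[1]/2.7+90-.3),z).round(1)
for n,u,z in [("handle end",(647,402),12),("collar",(556,374),12),("corner",(447,340),12),("tip",(444,387),12)]: print(n,f(u,z))
for u in [(62,255),(555,247),(556,309),(62,318)]: print("strip",f(u,0))
for u in [(342,35),(447,42),(440,134),(334,128)]: print("tray",f(u,70))
print("bar top",f((383,182),62), "blue bar",f((224,194),62))
for u in [(157,60),(265,53),(272,145),(168,152)]: print("blue",f(u,70))
for u in [(203,435),(302,393),(332,470),(228,514)]: print("red",f(u,70))
print("red handle tip",f((229,360),62))
for u in [(116,378),(192,328),(270,396),(200,444)]: print("s tray",g(u,70))
print("s bar bottom",g((279,366),6),"top",g((277,330),68))
print("s hook corner",g((352,236),8))
print("s blue bar bottom",g((426,447),6),"top",g((427,412),68))
# strip mask
for cam,n in ((c,"top"),(s,"scene")):
    im=cam["image"].astype(int); m=(im[...,1]>im[...,0]+40)&(im[...,1]>im[...,2]+30)
    nn,l,st,ce=cv2.connectedComponentsWithStats(m.astype(np.uint8))
    i=1+np.argmax(st[1:,4]); ys,xs=np.where(l==i)
    P=np.array([px(cam,(x,y),0)[:2] for x,y in zip(xs,ys)])
    print(n,st[i],cv2.minAreaRect(P.astype(np.float32)),cv2.boxPoints(cv2.minAreaRect(P.astype(np.float32))).round())
E
```

```text
handle end [ 400.1 -368.7   12. ]
collar [ 434.3 -263.8   12. ]
corner [ 476.3 -136.9   12. ]
tip [ 421.  -131.4   12. ]
strip [587.5 324.2   0. ]
strip [ 588.6 -273.5    0. ]
strip [ 512.9 -270.7    0. ]
strip [510.7 322.4   0. ]
tray [834.2 -17.8  70. ]
tray [ 823.7 -141.7   70. ]
tray [ 711.3 -129.5   70. ]
tray [720.3  -6.3  70. ]
bar top [656.9 -62.3  62. ] blue bar [645.3 122.6  62. ]
blue [806.5 200.7  70. ]
blue [813.2  73.4  70. ]
blue [700.9  66.1  70. ]
blue [694.3 186.9  70. ]
red [369.1 145.7  70. ]
red [413.8  35.1  70. ]
red [328.8   3.1  70. ]
red [283.  118.1  70. ]
red handle tip [452.5 117.2  62. ]
s tray [ 825.9 -137.    70. ]
s tray [ 732.  -126.9   70. ]
s tray [742.   -1.3  70. ]
s tray [825.7 -12.8  70. ]
s bar bottom [678.2 -60.1   6. ] top [675.5 -57.5  68. ]
s hook corner [ 479.8 -131.1    8. ]
s blue bar bottom [656.1 131.2   6. ] top [655.3 131.1  68. ]
top [ 223  192  183   26 4128] ((550.5098876953125, 25.860198974609375), (75.72461700439453, 594.0910034179688), 0.24862374365329742) [[ 511.  323.]
 [ 514. -271.]
 [ 590. -271.]
 [ 587.  323.]]
scene [ 248  173  158  106 1907] ((568.8452758789062, 26.937713623046875), (37.43052673339844, 592.716064453125), 0.06058412045240402) [[ 550.  323.]
 [ 550. -269.]
 [ 588. -269.]
 [ 587.  323.]]
```

```bash
cat >> h.py <<'E'
from scipy.spatial.transform import Rotation as Rn
def delta(target, yaw=None):
    s=read_state(); R=Rn.from_euler('xyz',s["eef_rot"]).as_matrix()
    d=R.T@(np.array(target)-s["eef_pos"])
    print("clock",round(s["clock"],2),"pos",s["eef_pos"].round(1),"rot",s["eef_rot"].round(4),"gap",round(s["finger_gap"],1),"F",s["wrist_force"].round(1))
    print("tool shift cm",(d/10).round(3),"norm",np.linalg.norm(d).round(1))
    if yaw is not None:
        Rt=Rn.from_euler('xyz',[np.pi,0,yaw]).as_matrix()
        print("turn deg (tool)",np.degrees(Rn.from_matrix(R.T@Rt).as_rotvec()).round(2))
def box(x0,x1,y0,y1,z0,z1): return np.array([[x,y,z] for x in(x0,x1) for y in(y0,y1) for z in (z0,z1)],float)
E_=[(i,j) for i in range(8) for j in range(i) if bin(i^j).count("1")==1]
def place(P,x,y,yaw,z=0):
    c,s=np.cos(yaw),np.sin(yaw); return P@np.array([[c,s,0],[-s,c,0],[0,0,1]])+[x,y,z]
TRAY=[box(-50,50,-65,65,0,70),box(-116,-104,-6,6,6,68),box(-116,-50,-6,6,56,68),box(-116,-50,-6,6,6,18)]
def draw(c,img,boxes,pose,col,sc,off):
    for b in boxes:
        q=proj(c,place(b,*pose)); q=(q-off)*sc+sc/2
        for i,j in E_: cv2.line(img,tuple(int(v) for v in q[i].round()),tuple(int(v) for v in q[j].round()),col,1,cv2.LINE_AA)
HOOK=[box(-65,39,-11,11,0,18),box(39,51,-8,8,0,14),box(51,185,-5,5,0,12)]
def hooktine():
    P=[]
    for y,xc in((0,180),(57,168)):
        for dx in(-5,5):
            for z in(0,12): P.append([xc+dx,y,z])
    return np.array(P,float)
HOOK.append(hooktine())
def crop(c,x0,y0,w,h,sc): return np.ascontiguousarray(cv2.resize(c["image"][y0:y0+h,x0:x0+w],None,fx=sc,fy=sc,interpolation=cv2.INTER_CUBIC)[:,:,::-1]),sc,np.array([x0,y0])
E
python3 - <<'E'
from h import *
c=camera("top"); im,sc,off=crop(c,300,100,160,160,5)
im=im[:,:]; draw(c,im,TRAY,(779,-70,-.09),(255,0,255),sc,off); draw(c,im,HOOK,(419.5,-310,1.253),(255,255,0),sc,off)
cv2.imwrite("pics/t2.png",im[:,:][:600] if 0 else cv2.resize(im,(600,600)))
s=camera("scene"); im,sc,off=crop(s,200,110,100,160,4)
draw(s,im,TRAY,(779,-70,-.09),(255,0,255),sc,off); draw(s,im,HOOK,(419.5,-310,1.253),(255,255,0),sc,off)
cv2.imwrite("pics/s2.png",im[:600])
E
```

```text
(no output)
```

View pics/t2.png

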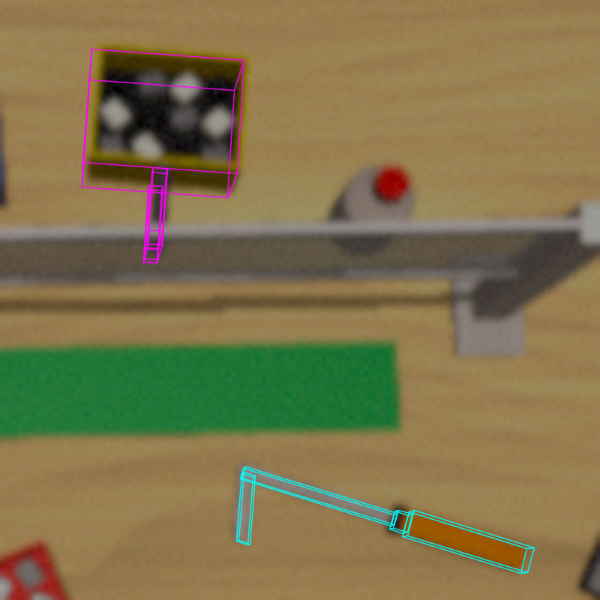

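View pics/s2.png

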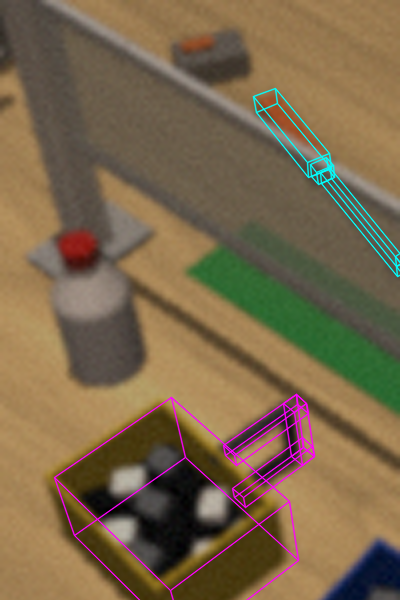

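>>> jog_arm(increments=[[4.1,-1.8,0.95,0,0,0,6],[4.1,-1.8,0.95,0,0,0,6],[4.1,-1.8,0.95,0,0,0,6],[4.1,-1.8,0.95,0,0,0,6],[4.1,-1.8,0.95,0,0,0,6],[4.1,-1.8,0.95,0,0,0,6],[4.1,-1.8,0.95,0,0,0,6],[4.1,-1.8,0.95,0,0,0,6],[0,0,0,0,0,-9.5,6],[0,0,0,0,0,-9.5,6],[0,0,0,0,0,-9.5,6],[0,0,0,0,0,-9.5,6],[0,0,0,0,0,-9.5,6],[0,0,0,0,0,-9.5,6],[0,0,0,0,0,0,6]])

```text
clock: 3.32
eef_pos: [420.1, -309.8, 151.5]
eef_rot: [3.142, -0.0, 1.25]
wrist_force: [-0.6, -0.1, -0.4]
finger_gap: 60.2
```

```bash
python3 - <<'E'
from h import *
c=camera("wrist"); im,sc,off=crop(c,0,0,640,400,1.25)
draw(c,im,HOOK,(419.5,-310,1.253),(255,255,0),sc,off); cv2.imwrite("pics/w3.png",im)
delta((419.5,-310,25),1.253)
E
```

```text
clock 3.38 pos [ 420.1 -309.8  151.5] rot [3.1415 0.     1.247 ] gap 60.1 F [ 0.1 -0.1  0.1]
tool shift cm [-0.036 -0.051 12.649] norm 126.5
turn deg (tool) [ 0.01  0.   -0.35]
```

View pics/w3.png

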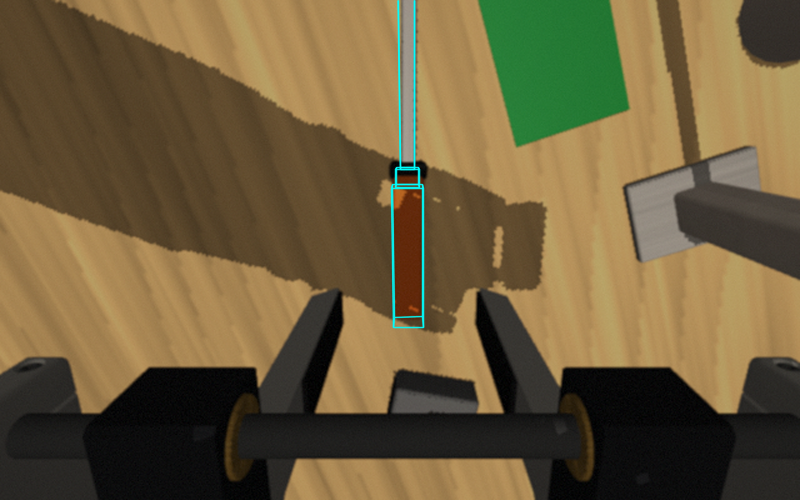

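>>> jog_arm(increments=[[-0.04,-0.05,3.5,0,0,-0.3,6],[0,0,3.5,0,0,0,5],[0,0,3.0,0,0,0,5],[0,0,2.0,0,0,0,5],[0,0,0.6,0,0,0,5],[0,0,0,0,0,0,2.2],[0,0,0,0,0,0,1.5],[0,0,0,0,0,0,1.0],[0,0,0,0,0,0,1.0],[0,0,0,0,0,0,1.0]], squeeze=40)

```text
clock: 4.62
eef_pos: [419.7, -310.2, 26.1]
eef_rot: [3.141, 0.0, 1.256]
wrist_force: [-1.4, 1.5, 5.3]
finger_gap: 21.7
```

>>> jog_arm(increments=[[0,0,-2.5,0,0,0,1.0],[0,0,-3.5,0,0,0,1.0],[0,0,-3.0,0,0,0,1.0],[0,0,0,0,0,9.6,1.0],[0,0,0,0,0,9.6,1.0],[0,0,0,0,0,9.6,1.0],[0,0,0,0,0,9.6,1.0],[0,0,0,0,0,9.6,1.0],[0,0,0,0,0,9.6,1.0],[0,0,0,0,0,9.6,1.0],[0,0,0,0,0,9.6,1.0],[0,0,0,0,0,0,1.0]])

```text
clock: 6.12
eef_pos: [419.3, -309.9, 115.3]
eef_rot: [-3.141, 0.0, -0.084]
wrist_force: [0.9, -0.5, -1.8]
finger_gap: 21.5
```

```bash
python3 - <<'E'
from h import *
delta((405,-150,60),-.09)
c=camera("top"); im,sc,off=crop(c,280,100,200,150,4)
st=read_state(); p=st["eef_pos"]; yaw=st["eef_rot"][2]; off0=-3.; 
for d,col in((3.5,(255,255,0)),):
    draw(c,im,HOOK,(p[0]+d*np.cos(yaw),p[1]+d*np.sin(yaw),yaw,p[2]-25),col,sc,off)
draw(c,im,TRAY,(779,-70,-.09),(255,0,255),sc,off)
cv2.imwrite("pics/t4.png",im)
w=camera("wrist"); im,sc,off=crop(w,0,0,640,400,1.25)
draw(w,im,HOOK,(p[0]+d*np.cos(yaw),p[1]+d*np.sin(yaw),yaw,p[2]-25),col,sc,off); cv2.imwrite("pics/w4.png",im)
E
```

```text
clock 6.12 pos [ 419.3 -309.9  115.3] rot [-3.1413e+00  3.0000e-04 -8.3500e-02] gap 21.5 F [ 0.9 -0.5 -1.8]
tool shift cm [ -2.76  -15.812   5.535] norm 169.8
turn deg (tool) [-0.01  0.02  0.37]
```

View pics/t4.png

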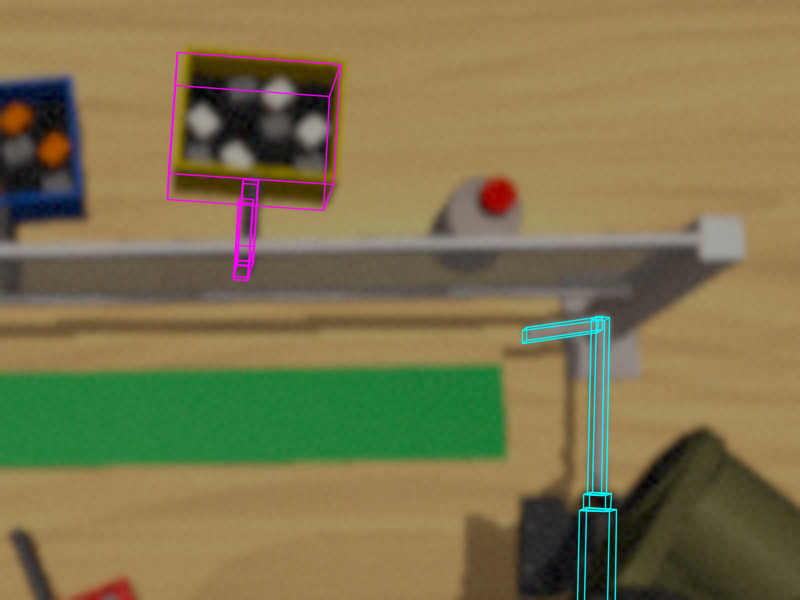

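View pics/w4.png

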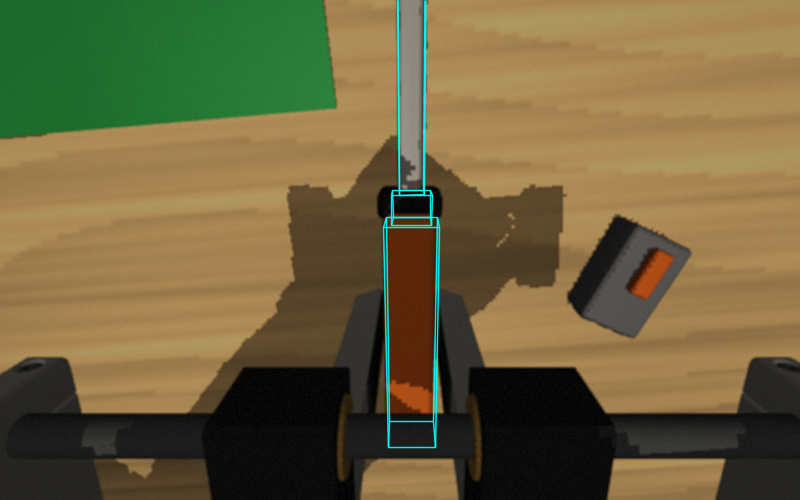

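```bash
python3 - <<'E'
from h import *
w=camera("wrist"); R,t=RT(w); p=-R.T@t
s=read_state(); Rt=Rn.from_euler('xyz',s["eef_rot"]).as_matrix(); print("cam in tool",Rt.T@(p-s["eef_pos"]), "dir",Rt.T@R.T[:,2])
f=lambda x,y:place(np.array([[x,y,0.]]),780,-73,-.09)[0]
for n,q in (("stage",(-386.5,-85)),("pre",(-256.5,-85)),("eng",(-256.5,-25))):
    P=f(*q); P[2]=57; print(n,P.round(1)); delta(P,-.09)
E
```

```text
cam in tool [  82.86206153   -0.85986847 -157.28869448] dir [-2.79235657e-01  6.50435684e-05  9.60222601e-01]
stage [ 387.4 -122.9   57. ]
clock 6.28 pos [ 419.4 -310.   115.4] rot [-3.1415e+00  2.0000e-04 -8.1100e-02] gap 21.6 F [ 1.2 -0.2 -2. ]
tool shift cm [ -4.7   -18.383   5.842] norm 198.5
turn deg (tool) [-0.01  0.01  0.51]
pre [ 516.9 -134.6   57. ]
clock 6.28 pos [ 419.4 -310.   115.4] rot [-3.1415e+00  2.0000e-04 -8.1100e-02] gap 21.6 F [ 1.2 -0.2 -2. ]
tool shift cm [  8.3   -18.267   5.84 ] norm 209.0
turn deg (tool) [-0.01  0.01  0.51]
eng [522.3 -74.8  57. ]
clock 6.28 pos [ 419.4 -310.   115.4] rot [-3.1415e+00  2.0000e-04 -8.1100e-02] gap 21.6 F [ 1.2 -0.2 -2. ]
tool shift cm [  8.353 -24.267   5.841] norm 263.2
turn deg (tool) [-0.01  0.01  0.51]
```

>>> jog_arm(increments=[[-0.8,-3.6,0,0,0,0.5,1.0],[-0.8,-3.6,0,0,0,0,1.0],[-0.8,-3.6,0,0,0,0,1.0],[0,0,3.0,0,0,0,1.0],[0,0,3.0,0,0,0,1.0],[0,0,2.0,0,0,0,1.0],[0,0,0.8,0,0,0,1.0],[0,0,0.1,0,0,0,1.0],[0,0,0,0,0,0,1.0],[0,0,0,0,0,0,4.5],[0,0,0,0,0,0,4.5],[0,0,0,0,0,0,4.5],[-2.0,0,0,0,0,0,4.5],[-2.0,0,0,0,0,0,4.5],[0,0,0,0,0,0,4.5]])

```text
clock: 8.15
eef_pos: [365.0, -196.6, 26.6]
eef_rot: [-3.142, 0.0, -0.094]
wrist_force: [-0.5, 0.5, 0.1]
finger_gap: 44.7
```

```bash
python3 - <<'E'
from h import *
delta((0,0,0))
st=read_state(); p=st["eef_pos"]; yaw=st["eef_rot"][2]
w=camera("wrist"); im,sc,off=crop(w,0,0,640,400,1.25)
d=43.5
draw(w,im,HOOK,(p[0]+d*np.cos(yaw),p[1]+d*np.sin(yaw),yaw,p[2]-26),(255,255,0),sc,off); cv2.imwrite("pics/w5.png",im)
E
```

```text
clock 8.15 pos [ 365.  -196.6   26.6] rot [-3.1415e+00  1.0000e-04 -9.4000e-02] gap 44.7 F [-0.5  0.5  0.1]
tool shift cm [-38.182 -16.142   2.664] norm 415.4
```

View pics/w5.png

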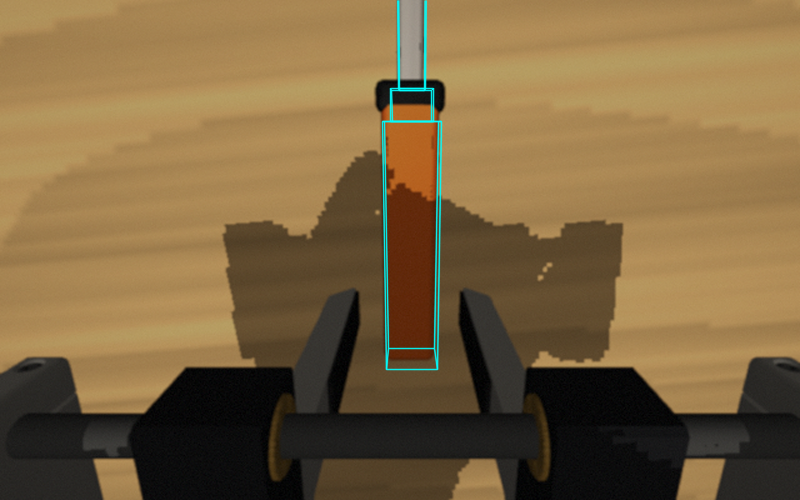

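>>> jog_arm(increments=[[0,0,0,0,0,0,2.2],[0,0,0,0,0,0,1.0],[0,0,0,0,0,0,1.0],[0,0,0,0,0,0,1.0],[0,0,-1.5,0,0,0,1.0],[0,0,-1.5,0,0,0,1.0],[0,0,0,0,0,0,1.0]], squeeze=55)

```text
clock: 9.07
eef_pos: [365.8, -196.7, 56.9]
eef_rot: [3.141, -0.001, -0.093]
wrist_force: [0.1, 1.6, -3.3]
finger_gap: 21.4
```

```bash
python3 - <<'E'
from h import *
st=read_state(); p=st["eef_pos"]; yaw=st["eef_rot"][2]
d=45
for n,x0,y0,wd,ht in(("top",280,100,200,150),("scene",200,90,200,150)):
    w=camera(n); im,sc,off=crop(w,x0,y0,wd,ht,4)
    draw(w,im,HOOK,(p[0]+d*np.cos(yaw),p[1]+d*np.sin(yaw),yaw,p[2]-26),(255,255,0),sc,off); 
    draw(w,im,TRAY,(780,-73,-.09),(255,0,255),sc,off); 
    cv2.imwrite(f"pics/{n}6.png",im)
f=lambda x,y:place(np.array([[x,y,0.]]),780,-73,-.09)[0]
for n,q in (("stage",(-428,-85)),("pre",(-298,-85)),("eng",(-298,-25))):
    P=f(*q); P[2]=57; print(n,P.round(1)); delta(P,-.09)
E
```

```text
stage [ 346.1 -119.2   57. ]
clock 9.18 pos [ 365.2 -196.4   56. ] rot [-3.1413e+00  5.0000e-04 -9.3300e-02] gap 21.6 F [-0.5  0.8 -1.8]
tool shift cm [-2.625 -7.511 -0.1  ] norm 79.6
turn deg (tool) [-0.01  0.03 -0.19]
pre [ 475.6 -130.9   57. ]
clock 9.18 pos [ 365.2 -196.4   56. ] rot [-3.1413e+00  5.0000e-04 -9.3300e-02] gap 21.6 F [-0.5  0.8 -1.8]
tool shift cm [10.375 -7.554 -0.106] norm 128.3
turn deg (tool) [-0.01  0.03 -0.19]
eng [481.  -71.1  57. ]
clock 9.18 pos [ 365.2 -196.4   56. ] rot [-3.1413e+00  5.0000e-04 -9.3300e-02] gap 21.6 F [-0.5  0.8 -1.8]
tool shift cm [ 10.355 -13.553  -0.104] norm 170.6
turn deg (tool) [-0.01  0.03 -0.19]
```

View pics/top6.png

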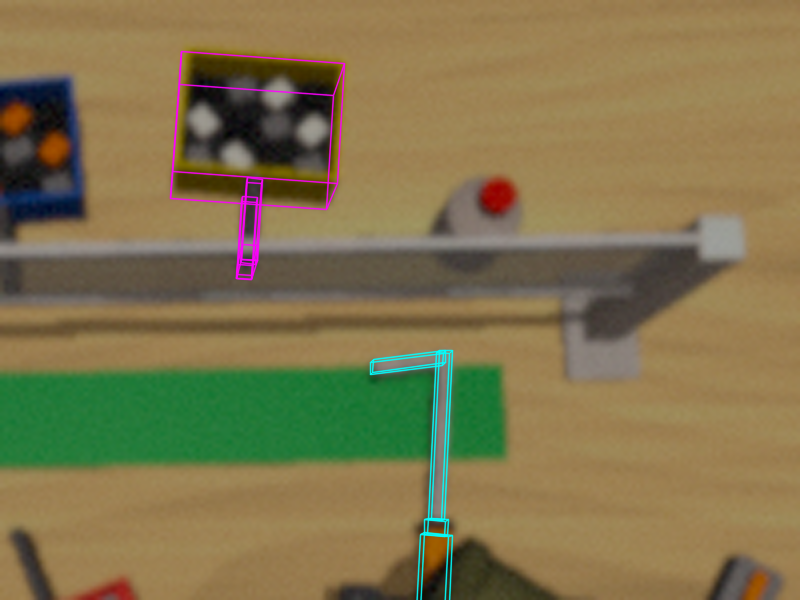

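View pics/scene6.png

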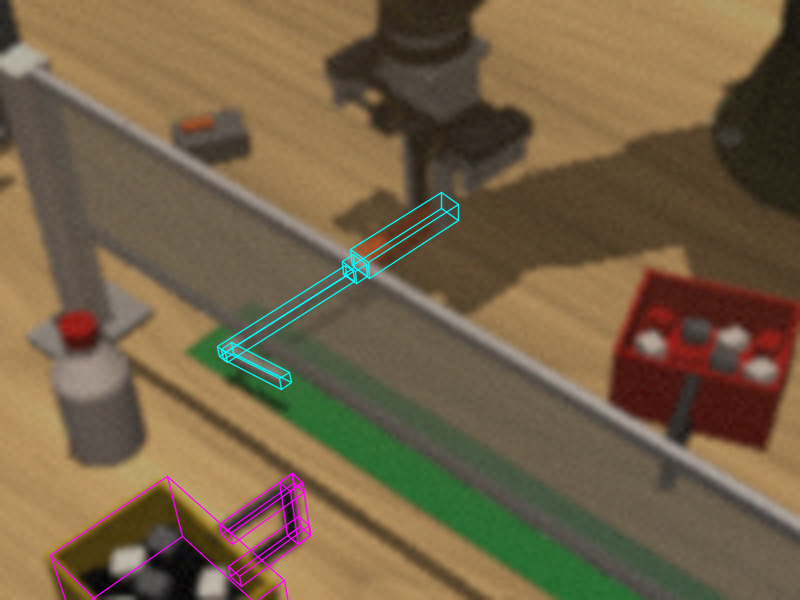

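>>> jog_arm(increments=[[0,-3.75,-0.1,0,0,0,1.0],[0,-3.75,0,0,0,0,1.0],[2.6,0,0,0,0,0,1.0],[2.6,0,0,0,0,0,1.0],[2.6,0,0,0,0,0,1.0],[2.6,0,0,0,0,0,1.0],[0,0,0,0,0,0,1.0]])

```text
clock: 10.05
eef_pos: [476.5, -131.5, 56.4]
eef_rot: [-3.141, 0.001, -0.093]
wrist_force: [-0.5, -0.5, -2.5]
finger_gap: 21.5
```

```bash
python3 - <<'E'
from h import *
st=read_state(); p=st["eef_pos"]; yaw=st["eef_rot"][2]
d=45
for n,x0,y0,wd,ht,k in(("top",310,110,80,100,6),("scene",210,140,130,100,6)):
    w=camera(n); im,sc,off=crop(w,x0,y0,wd,ht,k); im2=im.copy()
    draw(w,im,HOOK,(p[0]+d*np.cos(yaw),p[1]+d*np.sin(yaw),yaw,p[2]-26),(255,255,0),sc,off); 
    draw(w,im,TRAY,(780,-73,-.09),(255,0,255),sc,off); 
    cv2.imwrite(f"pics/{n}7.png",im if n=="scene" else np.hstack([im2,im])[:,:800])
    if n=="scene": cv2.imwrite("pics/scene7b.png",im2)
f=lambda x,y:place(np.array([[x,y,0.]]),780,-73,-.09)[0]
for n,q in (("eng",(-298,-25)),):
    P=f(*q); P[2]=57; print(n,P.round(1)); delta(P,-.09)
E
```

```text
eng [481.  -71.1  57. ]
clock 10.15 pos [ 475.1 -131.3   56.5] rot [-3.1411e+00  2.0000e-03 -9.3200e-02] gap 21.4 F [ 0.1 -0.  -2.4]
tool shift cm [ 0.024 -6.049 -0.047] norm 60.5
turn deg (tool) [-0.03  0.11 -0.18]
```

View pics/scene7.png

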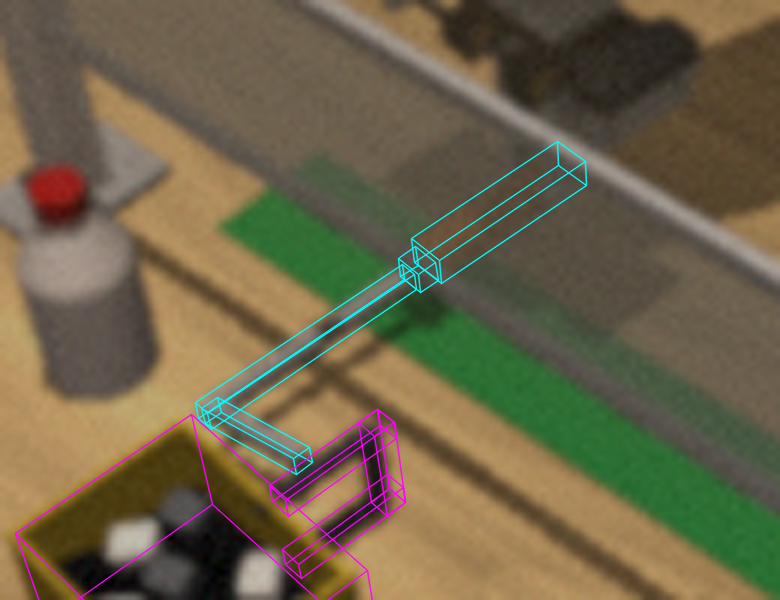

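View pics/scene7b.png

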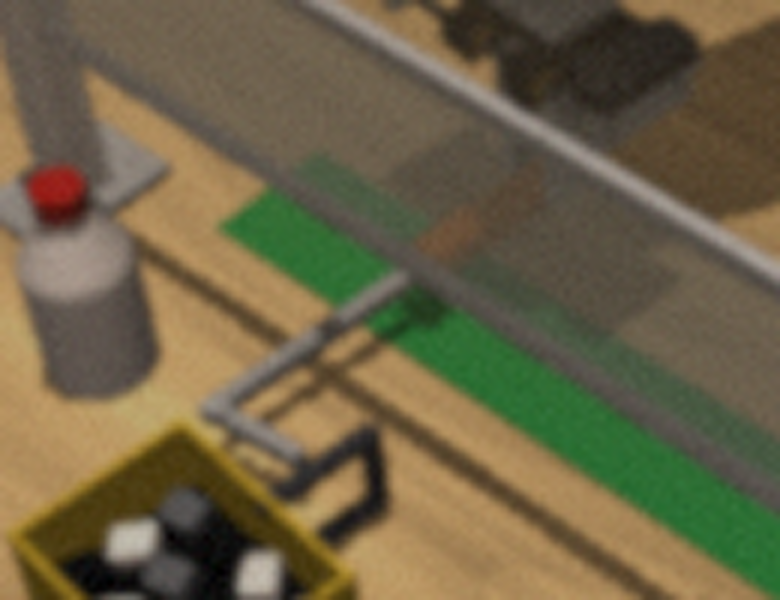

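View pics/top7.png

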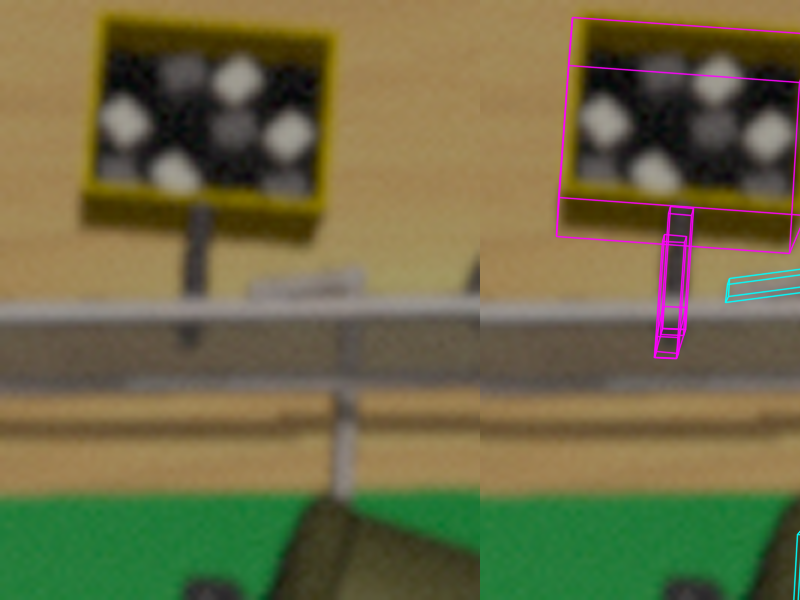

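```bash
python3 - <<'E'
from h import *
from scipy.optimize import least_squares
t=camera("top"); s=camera("scene")
S=[((-50,-65,70),(183,426)),((50,-65,70),(11,540)),((-50,65,70),(356,577)),((-116,0,68),(377,430)),((-116,0,6),(384,515))]
T=[((50,65,70),(100,13)),((50,-65,70),(338,32)),((-50,-65,70),(326,210)),((-50,65,70),(86,193)),((-116,0,68),(190,343))]
def res(p,split=False):
    r=[]
    for c,L,o in((s,S,(210,140)),(t,T,(310,110))):
        for P,u in L: r.append(proj(c,place(np.array([P],float),*p))[0]-((np.array(u)-3)/6+o))
    return np.array(r).ravel()
f=least_squares(res,[780,-73,-.09]); print(f.x,f.fun.reshape(-1,2).round(1))
P=place(np.array([[-298,-25,0.]]),*f.x)[0]; P[2]=57; delta(P,-.09); print(place(np.array([[-110,0,37.]]),*f.x))
E
```

```text
[ 7.83839284e+02 -7.39353530e+01 -1.01986856e-01] [[ 0.4 -1.4]
 [-0.6 -0.8]
 [ 0.4 -0.2]
 [ 0.6 -1.5]
 [ 1.4 -2.4]
 [-0.9 -0.8]
 [ 0.  -0.6]
 [-0.1 -0.2]
 [-1.2 -0.8]
 [ 0.4 -3.6]]
clock 10.25 pos [ 475.1 -131.4   57. ] rot [-3.1413e+00  1.2000e-03 -9.3400e-02] gap 21.3 F [ 0.3  0.3 -2.5]
tool shift cm [ 3.800e-01 -6.357e+00  2.000e-03] norm 63.7
turn deg (tool) [-0.02  0.07 -0.19]
[[674.41086109 -62.73623668  37.        ]]
```

>>> jog_arm(increments=[[0.4,0,0,0,0,0,1.0],[0,-2.1,0,0,0,0,1.0],[0,-2.1,0,0,0,0,1.0],[0,-2.1,0,0,0,0,1.0],[0,0,0,0,0,0,1.0]])

```text
clock: 10.88
eef_pos: [485.9, -68.4, 57.5]
eef_rot: [-3.142, -0.0, -0.092]
wrist_force: [0.6, 0.3, -1.8]
finger_gap: 21.5
```

```bash
python3 - <<'E'
from h import *
delta((0,0,0))
for n,x0,y0,wd,ht,k in(("top",310,110,80,100,5),("scene",210,170,80,100,5)):
    w=camera(n); im,sc,off=crop(w,x0,y0,wd,ht,k)
    cv2.imwrite(f"pics/{n}8.png",im)
cv2.imwrite("pics/b8.png",np.hstack([cv2.imread("pics/top8.png"),cv2.imread("pics/scene8.png")]))
E
```

```text
clock 10.88 pos [485.9 -68.4  57.5] rot [-3.1415e+00 -1.0000e-04 -9.1800e-02] gap 21.5 F [ 0.6  0.3 -1.8]
tool shift cm [-49.013  -2.362   5.748] norm 494.1
```

View pics/b8.png

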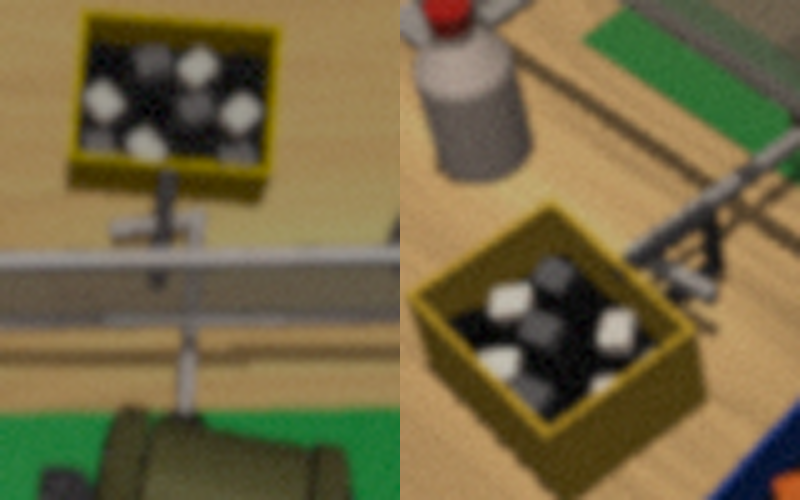

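>>> jog_arm(increments=[[-0.5,0,0,0,0,0,1.0],[-0.5,0,0,0,0,0,1.0],[-0.5,0,0,0,0,0,1.0],[-0.5,0,0,0,0,0,1.0],[-0.7,0,0,0,0,0,1.0],[-0.8,0,0,0,0,0,1.0],[-0.8,0,0,0,0,0,1.0],[-0.8,0,0,0,0,0,1.0],[-0.8,0,0,0,0,0,1.0]])

```text
clock: 12.1
eef_pos: [426.6, -63.7, 57.5]
eef_rot: [3.142, -0.0, -0.093]
wrist_force: [2.5, 0.4, -2.5]
finger_gap: 21.6
```

```bash
python3 - <<'E'
from h import *
delta((0,0,0))
for n,x0,y0,wd,ht,k in(("top",310,110,80,100,5),("scene",210,170,80,100,5)):
    w=camera(n); im,sc,off=crop(w,x0,y0,wd,ht,k)
    cv2.imwrite(f"pics/{n}9.png",im)
cv2.imwrite("pics/b9.png",np.hstack([cv2.imread("pics/top9.png"),cv2.imread("pics/scene9.png")]))
E
```

```text
clock 12.1 pos [426.6 -63.7  57.5] rot [ 3.1416e+00 -2.0000e-04 -9.3300e-02] gap 21.6 F [ 2.5  0.4 -2.5]
tool shift cm [-43.072  -2.366   5.739] norm 435.2
```

View pics/b9.png

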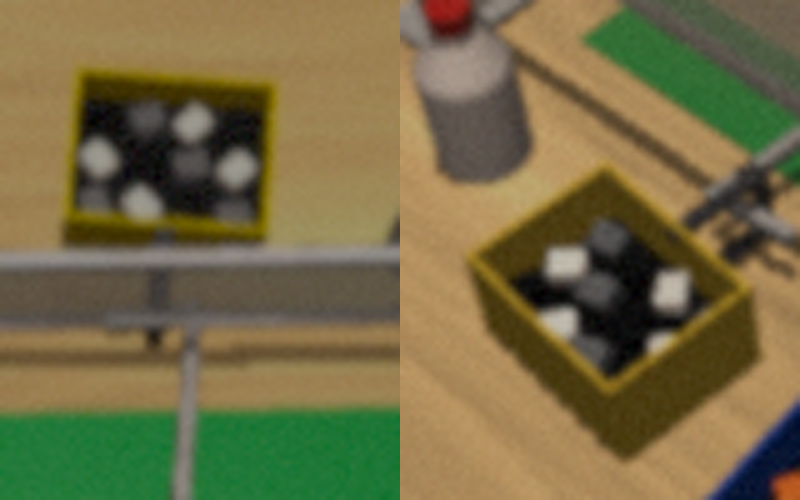

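>>> jog_arm(increments=[[-0.8,0,0,0,0,0,1.0],[-0.8,0,0,0,0,0,1.0],[-0.8,0,0,0,0,0,1.0],[-0.8,0,0,0,0,0,1.0],[-0.8,0,0,0,0,0,1.0],[-0.8,0,0,0,0,0,1.0],[-0.8,0,0,0,0,0,1.0],[-0.8,0,0,0,0,0,1.0],[-0.6,0,0,0,0,0,1.0],[-0.5,0,0,0,0,0,1.0],[-0.3,0,0,0,0,0,1.0],[0,0,0,0,0,0,1.0]])

```text
clock: 13.7
eef_pos: [349.1, -56.4, 57.4]
eef_rot: [-3.142, 0.001, -0.093]
wrist_force: [-1.2, 0.7, -1.9]
finger_gap: 21.3
```

```bash
python3 - <<'E'
from h import *
delta((0,0,0))
for n,x0,y0,wd,ht,k in(("top",290,120,100,120,4),("scene",250,140,100,120,4)):
    w=camera(n); im,sc,off=crop(w,x0,y0,wd,ht,k)
    cv2.imwrite(f"pics/{n}10.png",im)
cv2.imwrite("pics/b10.png",np.hstack([cv2.imread("pics/top10.png"),cv2.imread("pics/scene10.png")]))
E
```

```text
clock 13.7 pos [349.1 -56.4  57.4] rot [-3.1415e+00  8.0000e-04 -9.3200e-02] gap 21.3 F [-1.2  0.7 -1.9]
tool shift cm [-35.275  -2.366   5.766] norm 358.2
```

View pics/b10.png

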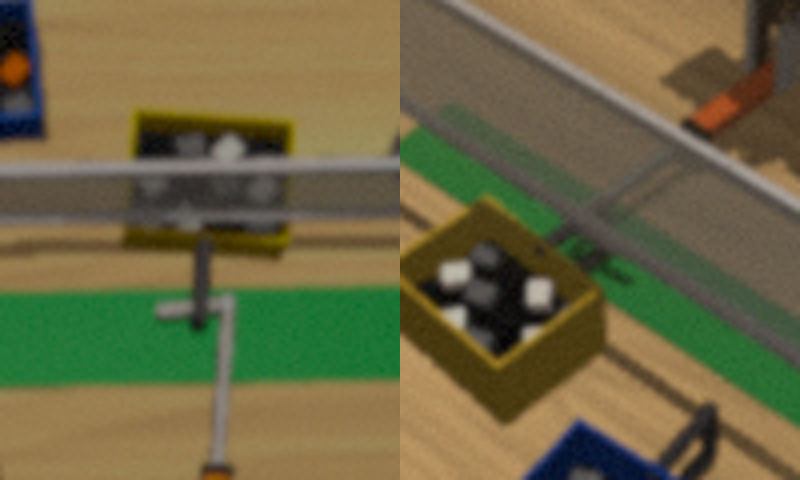

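```bash
python3 - <<'E'
from h import *
t=camera("top")
for v in (322,328): print(px(t,(290+199/4,120+v/4),68),px(t,(290+199/4,120+v/4),6))
print(proj(t,[(551,-45,68),(551,-45,6),(512,-45,0),(590,-45,0),(551+8,-45,68)])*4-np.array([290,120])*4)
print(read_state()["eef_pos"],read_state()["wrist_force"])
E
```

```text
[549.75163341 -53.55480671  68.        ] [559.85868898 -57.84914274   6.        ]
[545.07417536 -53.43746774  68.        ] [554.92888153 -57.72547332   6.        ]
[[187.85318883 320.56151719]
 [183.42599352 333.01317773]
 [184.14771696 381.69554462]
 [181.90529081 287.08142381]
 [187.60498074 310.32405738]]
[349.19642775 -56.39921189  57.30031503] [ 0.35418047  0.2159793  -1.7037138 ]
```

>>> jog_arm(increments=[[0.7,0,0,0,0,0,1.0],[0.6,0,0,0,0,0,1.0],[0,0,0,0,0,0,1.0],[0,1.5,0,0,0,0,1.0],[0,2.0,0,0,0,0,1.0],[0,2.0,0,0,0,0,1.0],[0,2.0,0,0,0,0,1.0],[0,0,0,0,0,0,1.0]])

```text
clock: 14.85
eef_pos: [355.2, -133.0, 57.4]
eef_rot: [-3.142, 0.0, -0.095]
wrist_force: [0.4, 0.1, -1.7]
finger_gap: 21.7
```

```bash
python3 - <<'E'
from h import *
delta((275,-240,27))
for n,x0,y0,wd,ht,k in(("top",290,120,100,120,4),("scene",250,140,100,120,4)):
    w=camera(n); im,sc,off=crop(w,x0,y0,wd,ht,k)
    cv2.imwrite(f"pics/{n}11.png",im)
cv2.imwrite("pics/b11.png",np.hstack([cv2.imread("pics/top11.png"),cv2.imread("pics/scene11.png")]))
E
```

```text
clock 14.85 pos [ 355.2 -133.    57.4] rot [-3.1416e+00  2.0000e-04 -9.5000e-02] gap 21.7 F [ 0.4  0.1 -1.7]
tool shift cm [-6.971 11.418  3.039] norm 137.2
```

View pics/b11.png

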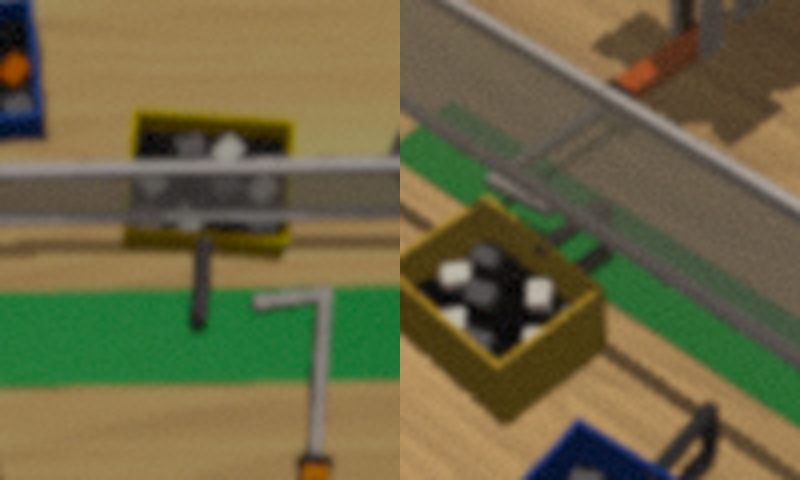

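>>> jog_arm(increments=[[0,3.0,0,0,0,0,1.0],[-1.7,2.8,0,0,0,0,1.0],[-1.7,2.8,0,0,0,0,1.0],[-1.8,2.8,0,0,0,0,1.0],[-1.8,0,0,0,0,0,1.0],[0,0,1.2,0,0,0,1.0],[0,0,1.2,0,0,0,1.0],[0,0,0.5,0,0,0,1.0],[0,0,0.15,0,0,0,1.0],[0,0,0,0,0,0,1.0],[0,0,0,0,0,0,1.0]])

```text
clock: 16.32
eef_pos: [275.3, -239.4, 27.2]
eef_rot: [3.141, -0.0, -0.093]
wrist_force: [0.4, 1.0, -2.2]
finger_gap: 21.4
```

>>> jog_arm(increments=[[0,0,0.06,0,0,0,1.0],[0,0,0.04,0,0,0,1.0],[0,0,0,0,0,0,1.0],[0,0,0,0,0,0,2.6],[0,0,0,0,0,0,4.5],[0,0,0,0,0,0,5.0],[0,0,0,0,0,0,5.0],[0,0,-2,0,0,0,5.0],[0,0,-4,0,0,0,5.0],[0,0,-5,0,0,0,5.0],[0,0,-5,0,0,0,5.0],[0,3,-3,0,0,0,5.0],[0,5,0,0,0,0,5.0],[0,5,0,0,0,0,5.0],[0,5,0,0,0,0,5.0],[0,0,0,0,0,0,5.0]])

```text
clock: 18.32
eef_pos: [257.6, -420.4, 215.0]
eef_rot: [-3.141, 0.001, -0.096]
wrist_force: [0.7, 0.4, -0.1]
finger_gap: 49.6
```

```bash
python3 - <<'E'
from h import *
delta((275,-240,27))
for n in ("top","scene"):
    w=camera(n); im,sc,off=crop(w,160,90,320,200,2.4)
    cv2.imwrite(f"pics/{n}12.png",im)
E
```

```text
clock 18.32 pos [ 257.6 -420.4  215. ] rot [-3.1406e+00  8.0000e-04 -9.5600e-02] gap 49.6 F [ 0.7  0.4 -0.1]
tool shift cm [  0.028 -18.108  18.823] norm 261.2
```

View pics/top12.png

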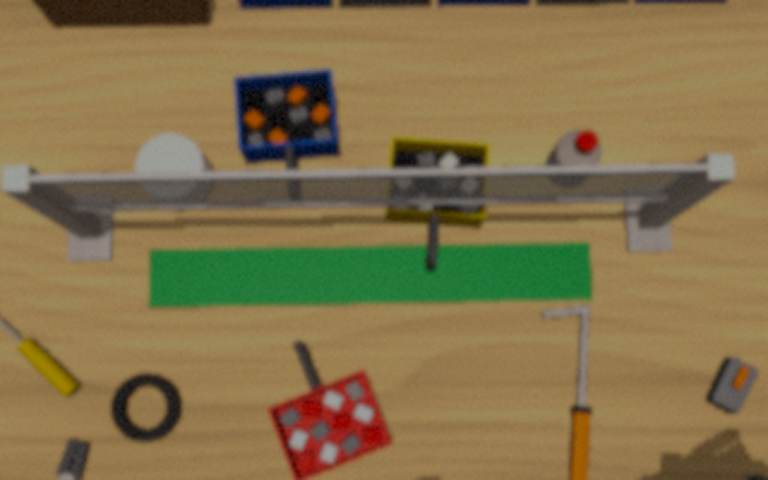

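View pics/scene12.png

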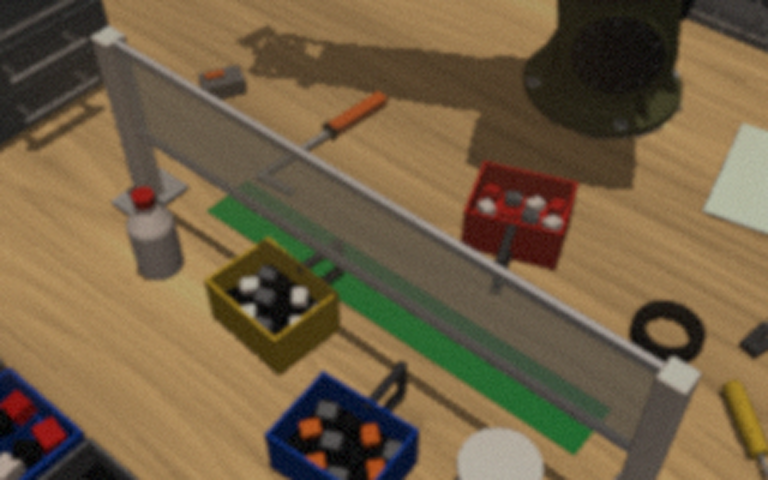

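```bash
python3 - <<'E'
from h import *
from scipy.optimize import least_squares
t=camera("top"); s=camera("scene")
S=[((-50,-65,70),(268,241)),((50,-65,70),(207,283)),((-50,65,70),(337,297))]
T=[((50,65,70),(393,138)),((50,-65,70),(488,146)),((-116,0,68),(431,268))]
def res(p):
    return np.array([proj(c,place(np.array([P],float),*p))[0]-((np.array(u)-1)/2.4+(160,90)) for c,L in((s,S),(t,T)) for P,u in L]).ravel()
f=least_squares(res,[670,-60,-.09]); print(f.x,f.fun.reshape(-1,2).round(1)); print("bar",place(np.array([[-110,0,37.]]),*f.x))
print(read_state()["qd"].round(4)); print(sign_off())
E
```

```text
[ 6.67712068e+02 -6.18852431e+01 -9.39768572e-02] [[ 0.6 -1.8]
 [-0.7 -1.3]
 [ 1.3 -1.3]
 [-1.3 -1. ]
 [ 0.3 -1.1]
 [-0.3 -1.5]]
bar [[558.19745127 -51.56299827  37.        ]]
[ 0.0044 -0.006  -0.0013 -0.0003  0.0013 -0.0007]
the job is handed in; nothing more can be done
None
```

I dragged the yellow tray out with the hook until its upright handle bar stood over the green strip, and I have handed the job in. It took about 18 s of the 51 s allowed.

**What I did:** I lifted the hook and laid it down once to grip it further back, because the wrist camera would have come too close to the screen. Then I reached under the screen, put the tine through the loop from the side, and dragged the tray about 115 mm towards the robot. I unhooked sideways, laid the hook flat on the bench on this side of the screen, and moved the arm away.

**Last checks:**
- **Bar position:** a fit to the top and scene pictures puts the bar at about x = 558 mm, and the strip runs from about 511 to 590 mm. An earlier reading in the top view alone gave about 554 mm. The two differ by a few millimetres, well inside the strip.
- **Tray:** it is upright.
- **Hook:** it lies flat, short of the strip and clear of the tray.
- **Other things:** in the last pictures the blue tray and the bystanders look to be where they were. I did not measure their positions again.
- **Forces:** the largest wrist force reported after any move was about 6 N.

No check failed.

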